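# Fill the empty bay of the mouthpiece rack

### The job

Two of the three bays of the wooden drying rack already hold a silver mouthpiece. Take the silver mouthpiece that stands on the cork mat and stand it, rim down as it is now, in the bay that is still empty; leave the two in the rack standing where they are.

Things in the scene. Friction and masses are not known exactly. Their poses are not given: they have to be found in the camera images.
- rack: Fixed wooden tray, 96 x 266 x 22 mm, on the left or right of the bench. Origin: centre of its underside, z up. Three square bays in a row along y, centres at y = -85, 0, +85 mm, x = 0; each 74 x 74 mm inside, green felt floor 8 mm above the origin. Walls 11 mm thick, tops 22 mm above the origin. Any of the three bays may be the empty one.
- loose_mid (a point): Silver mouthpiece to move, standing rim down on a 3 mm cork mat. 90 mm tall, 0.11-0.23 kg. Rim 43 mm wide at the bottom, cup narrowing to 15 mm at 43 mm up; straight shank 12-13 mm thick from 50 mm up to the top: grip there. Origin: on its axis, half-way up. z up. A gold mouthpiece, oil bottle and brass slide (up to 75 mm tall) stand to its +y and -y sides, centres 60 mm or more off; its +x and -x sides are free.
- racked_a_mid (a point): One of two mouthpieces, the same in size and look as the loose one, standing loose, rim down, near the middle of one bay of the rack; origin on its axis half-way up (45 mm above the rim face it stands on); z up its axis.
- racked_b_mid (a point): The other mouthpiece that stands in a bay of the rack, the same in size and look; origin on its axis half-way up (45 mm above the rim face it stands on); z up its axis.
Not all that is in view belongs to the job. Leave any blue, green or red look-alike of the part that bears loose_mid alone.

How it is judged:
At the end, for the whole second after the job is handed in: The loose mouthpiece stands rim down on the floor of the bay that was empty, upright within 10 degrees, within 20 mm of the bay's centre along and across the rack, at rest; the other two are upright within 10 degrees, within 15 mm of where they started ((y of loose_mid in the frame of rack between -0.105 and -0.065 m or y of loose_mid in the frame of rack between -0.02 and 0.02 m or y of loose_mid in the frame of rack between 0.065 and 0.105 m) and x of loose_mid in the frame of rack between -0.02 and 0.02 m and z of loose_mid in the frame of rack between 0.047 and 0.059 m and angle between each of loose_mid, racked_a_mid, racked_b_mid's own z axis and vertical below 0.17 rad and horizontal distance between loose_mid and racked_a_mid above 0.055 m and horizontal distance between loose_mid and racked_b_mid above 0.055 m and linear speed of loose below 0.02 m/s and distance of each of racked_a_mid, racked_b_mid from where it was at the start of the episode below 0.015 m); the robot touches nothing.
It also fails if it takes over 42 s, if anything falls off the work surface, if the arm or the gripper's body presses on something with over 40 N, if the wrist force passes 120 N, or if a joint passes its speed limit or range.

### The arm

A 6-joint arm with a two-finger parallel gripper is mounted at the origin on the work surface. World frame = base frame: x ahead of the robot, y to its left, z up, the work surface at z = 0. Lengths are in m, angles in rad, forces in N, time in s.
With the tool pointing down it reaches from about 0.35 to 0.775 m from the base axis. Payload 7.3 kg.
Tool frame: the origin (TCP) lies midway between the tips of the shut fingers; the grasp point (between the pads) lies 19 mm behind it; z points along the fingers, y is the line along which they close (so a half turn about z gives the same grasp; the last joint's range is limited). The gripper opens to 92 mm and grips with 3 to 60 N. Pads are 19 mm wide; open, the fingers measure 130 mm over their backs; the gripper's body (75 mm by 190 mm) begins 47 mm behind the grasp point.
Start: joints at [1.012, 0.342, 1.524, -0, 1.275, -0.146], TCP at [0.211, 0.481, 0.191] pointing down, gripper open.
Joint ranges: [-2.53, 2.53], [-0.77, 2.02], [0.04, 2.7], [-1, 4.14], [0.28, 2.66], [-3.11, 3.11]. Speed limits (rad/s): [2.57, 2.57, 3.14, 3.14, 3.14, 3.14].

### API

Orientations are given as [roll, pitch, yaw] about the fixed x, y, z axes, in that order (R = Rz(yaw) Ry(pitch) Rx(roll)).
In Python, from cell import monitor, vision, workorder gives the robot as it stands.
- The arm moves only by the tool move_arm, never from a script. Its argument "rows" is a list of rows, each a list of 5 numbers: the shift along the world's x, y, z in mm, then the turn about the world's z in rad, then the closure, from -1 (fully open) to 1 (shut). A call has 1 to 12 rows; each row shifts and turns the commanded pose from where the row before left it; what a row does not reach is not made up. A row lasts 1/10 s, in which the tool goes at most 50 mm and 8.59 degrees, less where a joint would pass 70% of its speed; a pose out of reach is approached as far as the arm can. A call is refused whole if a number of a shift passes 50 or a number of a turn 0.15, either way. A call with a gripper value outside its range is refused whole. The fingers move at their own pace and stop on an object; "newtons" is the grip in N (left out, the last holds). Time passes only in rows, so rows that do not move let the fingers close. It gives the time, the measured TCP pose, the force, the opening and the grip force at its end, in the units of the state.
- monitor.observe(): the state, without advancing time (a new reading comes with each control period).
- vision.read_camera(name): name is "scene" or "top"; returns the picture (400x640x3 uint8, red, green, blue); there is no depth.
- vision.get_calibration(name): a dict with "K" (3x3 intrinsics, pixels), "k1" (the pictures are not rectified: a ray, as slopes to the right and down, at radius r is drawn at 1 + k1 r^2 times it, then the intrinsics apply), "T" (4x4, takes a point from camera to world coordinates). Camera axes: x right, y up, looking along -z (the intrinsics and any distortion apply to the point x, -y, -z); pixel columns grow to the right and rows downward; lengths in m; the calibration is good to about 2 mm. A picture is of the moment at which its call begins. get_calibration takes no time and is no camera call.
- workorder.hand_in(): hands the job in; it is judged then, once.
The state is a dict: "time": time; "qpos": joint angles; "qvel": joint speeds; "joint_efforts": joint torques, N m; "tool_pos": TCP position; "tool_rot": TCP orientation; "contact_force": force on the tool from outside, world axes, zero at the start; "torque": the same for the moment, N m; "opening": finger opening in m; "grip_force": force on a finger pad.
Only numpy, scipy, OpenCV 4.12 (cv2) and the standard library are available. Lean on these libraries where they do the work, as an engineer would, in place of code of your own. Each camera call takes 0.05 s, during which the arm holds its last target. There are 200 camera calls.

## Working session

There is one attempt and no reset: what is moved stays moved. The work goes in short steps, Python scripts to look and compute and a tool call to move; the robot and the scene stay as the last step left them, time stands still between calls to the robot, and variables do not carry over. Pictures are saved under pics/ and viewed, at most 10 in all, crops included, and the job is handed in when it is done.

Besides the shell and the picture viewer there is one more tool, called after "Request:" as name(argument=value, ...), one argument or row to a line, values as JSON. move_arm: Moves the arm, as the interface text tells. Its arguments: {"type":"object","properties":{"rows":{"type":"array","items":{"type":"array","items":{"type":"number"}}},"newtons":{"type":"number"}},"required":["rows"]}

```bash
mkdir -p pics; cat > h.py <<'E'
import numpy as np, cv2
from cell import monitor, vision, workorder
def ray(name,u,v):
    c=vision.get_calibration(name);K=np.array(c["K"]);T=np.array(c["T"])
    d=np.array([(u-K[0,2])/K[0,0],(v-K[1,2])/K[1,1]]);s=d.copy()
    for _ in range(30): s=d/(1+c["k1"]*(s@s))
    return T[:3,3],T[:3,:3]@np.array([s[0],-s[1],-1])
def at_z(name,u,v,z):
    o,d=ray(name,u,v);return o+d*(z-o[2])/d[2]
def tri(u1,u2):
    o,d=ray("scene",*u1);p,e=ray("top",*u2);d=d/np.linalg.norm(d);e=e/np.linalg.norm(e)
    s=np.linalg.lstsq(np.c_[d,-e],p-o,rcond=None)[0];a=o+s[0]*d;b=p+s[1]*e
    return (a+b)/2,np.linalg.norm(a-b)
def snap(name,f):
    im=vision.read_camera(name)[:,:,::-1];cv2.imwrite("pics/"+f,im);return im
E
python3 - <<'E'
from h import *
for n in("scene","top"):
    snap(n,n+"0.png");c=vision.get_calibration(n);print(n,np.round(c["T"],3).tolist(),c["k1"],np.round(c["K"],1).tolist())
s=monitor.observe();print(s["time"],s["tool_pos"],s["tool_rot"],s["opening"])
E
```

```text
scene [[-0.475, -0.535, 0.699, 1.36], [0.88, -0.277, 0.386, 0.448], [-0.013, 0.799, 0.602, 0.747], [0.0, 0.0, 0.0, 1.0]] -0.044221388171013655 [[459.9, 0.0, 320.3], [0.0, 459.9, 204.7], [0.0, 0.0, 1.0]]
top [[-0.02, 0.982, -0.188, 0.383], [-0.999, -0.026, -0.028, 0.016], [-0.033, 0.188, 0.982, 0.799], [0.0, 0.0, 0.0, 1.0]] 0.022108544022002383 [[374.2, 0.0, 320.9], [0.0, 374.2, 195.5], [0.0, 0.0, 1.0]]
0.1 [0.21039709 0.48056618 0.19082615] [-3.14026043e+00 -1.70980187e-04  2.72879255e+00] 0.09172060223627543
```

View pics/scene0.png

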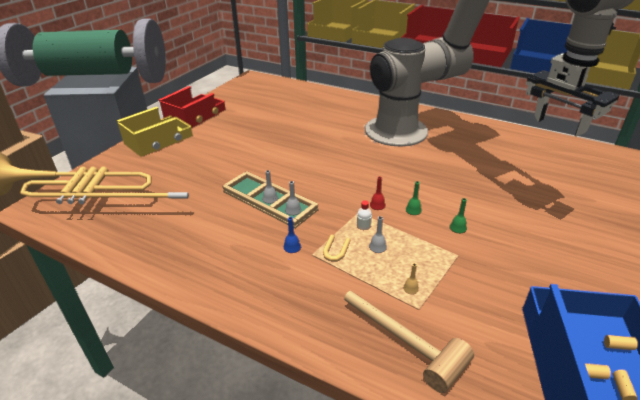

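View pics/top0.png

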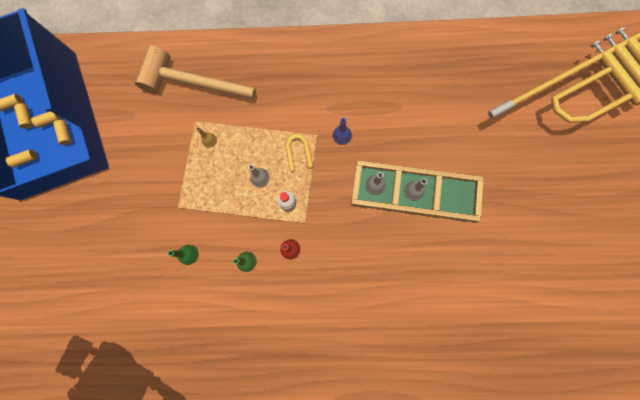

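The loose silver piece is at about (378,235) in scene and (260,177) in top. In top the rack spans (353..483, 162..220), and its right-hand bay (the -y end) is empty. I'll enlarge these areas.

```bash
python3 - <<'E'
from h import *
a=cv2.imread("pics/scene0.png");b=cv2.imread("pics/top0.png")
def crop(im,x,y,w,h,k,f): cv2.imwrite("pics/"+f,cv2.resize(im[y:y+h,x:x+w],None,fx=k,fy=k,interpolation=cv2.INTER_CUBIC))
crop(a,215,160,200,100,4,"sc.png")
crop(b,235,120,260,110,3,"tc.png")
E
```

```text
(no output)
```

View pics/sc.png

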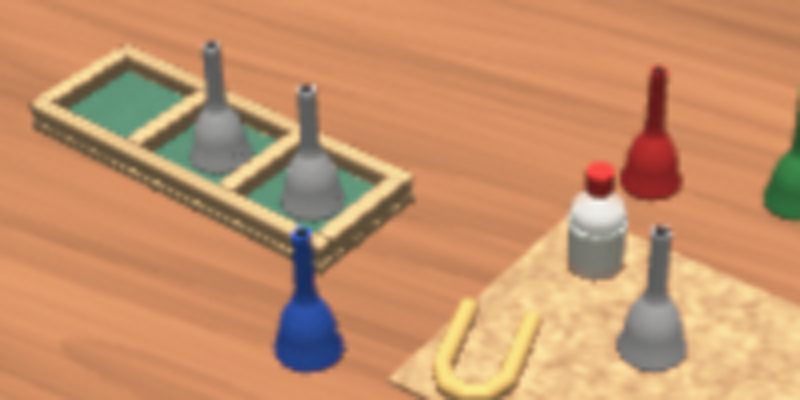

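View pics/tc.png

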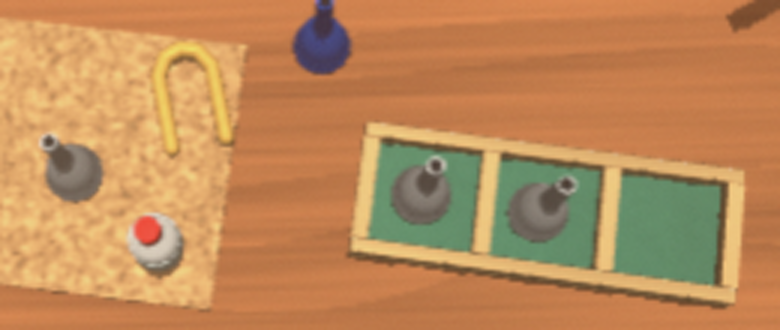

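```bash
python3 - <<'E'
from h import *
S=lambda x,y:(215+(x+.5)/4-.5,160+(y+.5)/4-.5)
T=lambda x,y:(235+(x+.5)/3-.5,120+(y+.5)/3-.5)
for n,s,t in(("loose",(661,231),(48,142)),("b_mid",(211,46),(567,184)),("a_end",(306,90),(436,165))):
    p,g=tri(S(*s),T(*t));print(n,p.round(4),"gap",round(g,4),"atz",at_z("top",*T(*t),.093 if n=="loose" else .098)[:2].round(4),at_z("scene",*S(*s),.093 if n=="loose" else .098)[:2].round(4))
for n,f,L in(("top",T,[(368,124),(744,171),(734,302),(350,251)]),("scene",S,[(412,180),(322,244),(32,104),(125,47)])):
    P=np.array([at_z(n,*f(*q),.022)[:2] for q in L]);print(n,P.round(4).tolist(),P.mean(0).round(4),[round(float(np.linalg.norm(P[i]-P[i-1])),3) for i in range(4)])
P=np.array([at_z("top",*T(*q),.008)[:2] for q in [(622,169),(726,183),(720,283),(612,270)]]);print("bay",P.round(4).tolist(),P.mean(0))
for q in[(74,172)]:print("body",at_z("top",*T(*q),.015))
print("bottle",at_z("top",*T(148,230),.07),"slide",[at_z("top",*T(*q),.015).round(3) for q in((172,150),(185,48),(228,138),(156,75))], "gold",at_z("top",199,130,.065),"blue top",at_z("scene",*S(302,232),.09))
E
```

```text
loose [0.5793 0.1722 0.093 ] gap 0.0021 atz [0.5789 0.1732] [0.5799 0.1713]
b_mid [ 0.5408 -0.1603  0.0976] gap 0.001 atz [ 0.5404 -0.1597] [ 0.5413 -0.1604]
a_end [ 0.5557 -0.0785  0.0973] gap 0.0014 atz [ 0.5552 -0.0778] [ 0.5566 -0.0787]
top [[0.6054, -0.0411], [0.5634, -0.3015], [0.4717, -0.2856], [0.5136, -0.025]] [ 0.5385 -0.1633] [0.093, 0.264, 0.093, 0.264]
scene [[0.5205, -0.0239], [0.6051, -0.0421], [0.5651, -0.3019], [0.4753, -0.287]] [ 0.5415 -0.1637] [0.267, 0.086, 0.263, 0.091]
bay [[0.5706, -0.2219], [0.5583, -0.2938], [0.4868, -0.2828], [0.4978, -0.2091]] [ 0.5283597  -0.25191093]
body [0.57763762 0.17135279 0.015     ]
bottle [0.5230485  0.11069444 0.07      ] slide [array([0.592, 0.1  , 0.015]), array([0.669, 0.09 , 0.015]), array([0.6  , 0.06 , 0.015]), array([0.649, 0.112, 0.015])] gold [0.66941004 0.28879438 0.065     ] blue top [ 0.67175673 -0.01194357  0.09      ]
```

The triangulated heights (93 mm and 98 mm) and the rack size (264 x 93 mm) match the given dimensions. That puts the loose piece at (0.579, 0.172) and the empty bay centre at about (0.527, -0.248). I'll use a tool yaw of 1.41, which aligns with the rack's x axis. First I move above the piece.

Request:
move_arm(
  rows=[
    [31,-26,0,-0.11,-1],
    [31,-26,0,-0.11,-1],
    [31,-26,0,-0.11,-1],
    [31,-26,0,-0.11,-1],
    [31,-26,0,-0.11,-1],
    [31,-26,0,-0.11,-1],
    [31,-26,0,-0.11,-1],
    [31,-26,0,-0.11,-1],
    [31,-26,0,-0.11,-1],
    [31,-26,0,-0.11,-1],
    [31,-26,0,-0.11,-1],
    [28,-22,0,-0.11,-1],
  ],
  newtons=20,
)

```text
time: 1.3
tool_pos: [0.5807, 0.1712, 0.1909]
tool_rot: [-3.141, 0.0, 1.403]
contact_force: [0.6, 0.9, -0.1]
opening: 0.0919
grip_force: 0.0
```

Request:
move_arm(
  rows=[
    [-1,1,-20,0,-1],
    [0,0,-20,0,-1],
    [0,0,-20,0,-1],
    [0,0,-20,0,-1],
    [0,0,-20,0,-1],
    [0,0,-18,0,-1],
    [0,0,-14,0,-1],
    [0,0,0,0,-1],
    [0,0,0,0,-1],
  ],
)

```text
time: 2.2
tool_pos: [0.5785, 0.1739, 0.0594]
tool_rot: [-3.141, 0.0, 1.409]
contact_force: [-0.1, -0.4, -0.4]
opening: 0.0915
grip_force: 0.0
```

```bash
python3 - <<'E'
from h import *
a=snap("scene","s1.png");b=snap("top","t1.png")
k=lambda im,x,y:cv2.resize(im[y:y+130,x:x+130],None,fx=3,fy=3,interpolation=cv2.INTER_CUBIC)
cv2.imwrite("pics/g1.png",np.hstack([k(a,315,150),k(b,190,110)]))
E
```

```text
(no output)
```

View pics/g1.png

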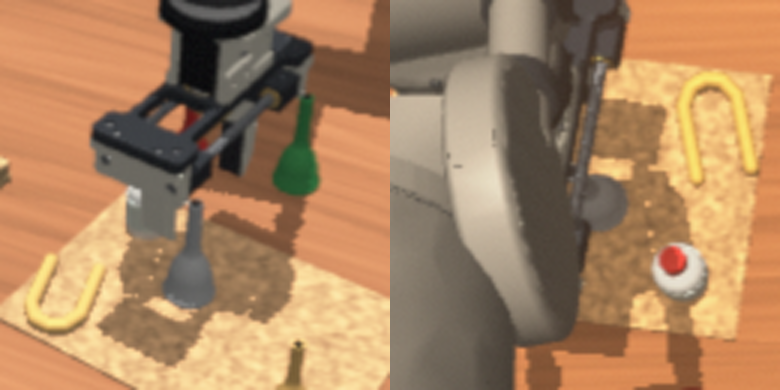

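The fingers straddle the piece along x, but in scene the piece looks a little forward of the finger line. I'll check by projecting the fingertips and shank into the image.

```bash
cat >> h.py <<'E'
def proj(name,p):
    c=vision.get_calibration(name);K=np.array(c["K"]);q=np.linalg.inv(np.array(c["T"]))@np.r_[p,1]
    s=np.array([q[0],-q[1]])/-q[2];s=s*(1+c["k1"]*(s@s));return s*[K[0,0],K[1,1]]+K[:2,2]
E
python3 - <<'E'
from h import *
s=monitor.observe();t=np.array(s["tool_pos"]);w=s["tool_rot"][2];y=np.array([np.sin(w),-np.cos(w),0])
for n,p in(("tcp",t),("f+",t+.046*y),("f-",t-.046*y),("f+back",t+.065*y),("shanktop",[.5793,.1722,.093]),("shank59",[.5793,.1722,.059])):
    print(n,(( proj("scene",p)-[315,150])*3).round(),((proj("top",p)-[190,110])*3).round())
a=cv2.imread("pics/s1.png");cv2.imwrite("pics/g2.png",cv2.resize(a[185:265,335:435],None,fx=7,fy=7,interpolation=cv2.INTER_CUBIC))
E
```

```text
tcp [196. 236.] [191. 183.]
f+ [163. 267.] [203. 119.]
f- [226. 206.] [179. 249.]
f+back [149. 281.] [207.  93.]
shanktop [196. 202.] [184. 170.]
shank59 [193. 236.] [194. 183.]
```

View pics/g2.png

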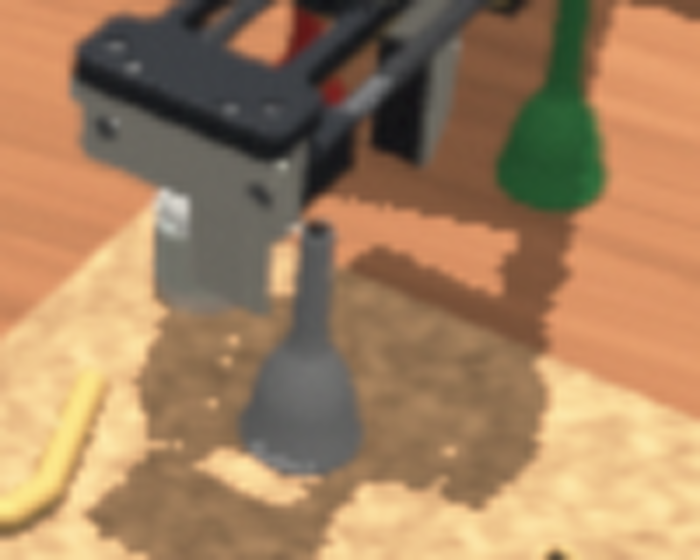

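In the image the near fingertip sits about 30 mm above where the state puts it. That could be tips that ride up when the fingers are open, or an actual offset of the tool. I'll close partway, which is safe in either case, and look again.

Request:
move_arm(
  rows=[
    [0,0,0,0,-0.5],
    [0,0,0,0,-0.5],
    [0,0,0,0,-0.5],
    [0,0,0,0,-0.5],
    [0,0,0,0,-0.5],
  ],
)

```text
time: 2.8
tool_pos: [0.5786, 0.1739, 0.0595]
tool_rot: [3.141, -0.0, 1.409]
contact_force: [-0.0, -0.2, -0.0]
opening: 0.069
grip_force: 0.0
```

```bash
python3 - <<'E'
from h import *
a=snap("scene","s2.png");b=snap("top","t2.png")
k=lambda im,x,y,w,h,f:cv2.resize(im[y:y+h,x:x+w],None,fx=f,fy=f,interpolation=cv2.INTER_CUBIC)
s=monitor.observe();t=np.array(s["tool_pos"]);w=s["tool_rot"][2];y=np.array([np.sin(w),-np.cos(w),0]);o=s["opening"]/2
print(t,o,s["contact_force"])
for e in(o,-o):
  for z in (0,.03): print(((proj("scene",t+e*y+[0,0,z])-[335,185])*5).round(),((proj("top",t+e*y+[0,0,z])-[225,120])*5).round()+[500,0])
cv2.imwrite("pics/g3.png",np.hstack([k(a,335,185,100,80,5),k(b,225,120,60,80,5)]))
E
```

```text
[0.57860115 0.17393177 0.05945238] 0.03452055225862133 [ 0.78014895  0.32641567 -0.12608579]
[186. 258.] [659. 177.]
[190. 207.] [644. 155.]
[264. 181.] [630. 339.]
[269. 131.] [613. 323.]
```

View pics/g3.png

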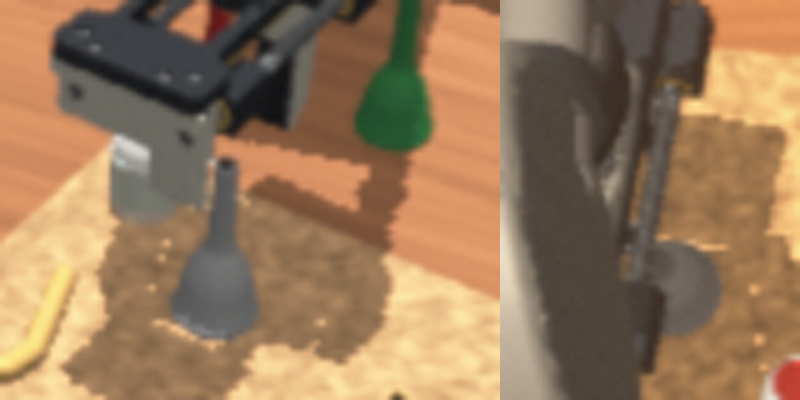

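The top view agrees with the reported x and y, so the tips appear to be higher than reported. I'll close gently and watch the opening and forces. A correct grasp should stop at about 12.5 mm.

Request:
move_arm(
  rows=[
    [0,0,0,0,0],
    [0,0,0,0,0],
    [0,0,0,0,0.3],
    [0,0,0,0,0.5],
    [0,0,0,0,0.6],
    [0,0,0,0,0.6],
    [0,0,0,0,0.6],
  ],
  newtons=4,
)

```text
time: 3.6
tool_pos: [0.5786, 0.1739, 0.0594]
tool_rot: [3.141, 0.0, 1.409]
contact_force: [-0.5, -1.5, -0.1]
opening: 0.0201
grip_force: 0.0
```

```bash
python3 - <<'E'
from h import *
a=snap("scene","s3.png");b=snap("top","t3.png")
k=lambda im,x,y,w,h,f:cv2.resize(im[y:y+h,x:x+w],None,fx=f,fy=f,interpolation=cv2.INTER_CUBIC)
s=monitor.observe();t=np.array(s["tool_pos"])
for z in (0,.02,.04): print(((proj("scene",t+[0,0,z])-[335,165])*5).round(),((proj("top",t+[0,0,z])-[225,100])*5).round()+[500,0])
cv2.imwrite("pics/g4.png",np.hstack([k(a,335,165,100,100,5),k(b,225,100,60,100,5)]))
E
```

```text
[226. 318.] [644. 357.]
[229. 285.] [634. 345.]
[232. 251.] [623. 331.]
```

View pics/g4.png

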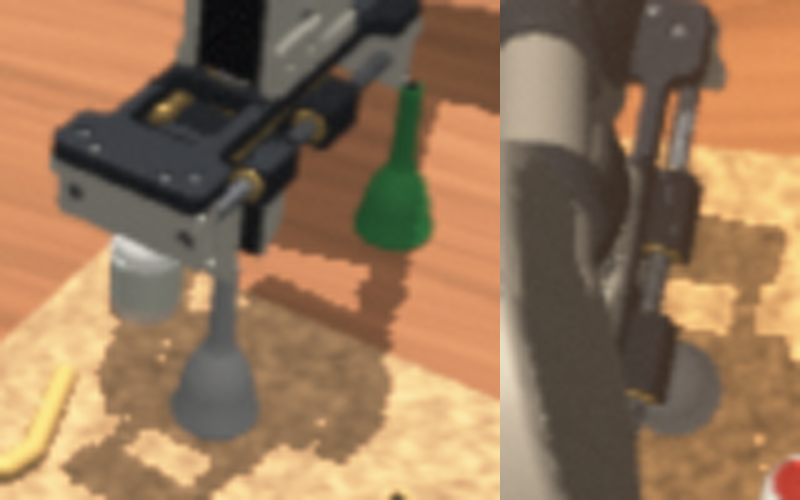

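What I took for the near finger was the gripper's end plate, with the white oil bottle behind it. The fingers are beside the shank at a 20 mm opening, so I'll close fully.

Request:
move_arm(
  rows=[
    [0,0,0,0,0.7],
    [0,0,0,0,0.8],
    [0,0,0,0,1],
    [0,0,0,0,1],
    [0,0,0,0,1],
  ],
  newtons=15,
)

```text
time: 4.2
tool_pos: [0.5786, 0.1739, 0.0594]
tool_rot: [3.141, 0.0, 1.409]
contact_force: [-0.3, -0.7, -0.3]
opening: 0.0005
grip_force: 0.0
```

It missed without contact: the fingers shut to 0. I'll work out where the gripper really is from the carriages seen in both views (midpoints: scene crop (282,152), top crop (660,288)) and view the shut fingers.

```bash
python3 - <<'E'
from h import *
for h in(.1,.12,.14,.16,.18): print(h,at_z("top",225+160.5/5-.5,100+288.5/5-.5,h)[:2].round(3),at_z("scene",335+282.5/5-.5,165+152.5/5-.5,h)[:2].round(3))
a=snap("scene","s4.png");b=snap("top","t4.png")
k=lambda im,x,y,w,h,f:cv2.resize(im[y:y+h,x:x+w],None,fx=f,fy=f,interpolation=cv2.INTER_LANCZOS4)
cv2.imwrite("pics/g5.png",np.hstack([k(a,345,155,75,100,6),k(b,230,110,58,100,6)]))
E
```

```text
0.1 [0.596 0.16 ] [0.496 0.165]
0.12 [0.59  0.156] [0.523 0.174]
0.14 [0.584 0.152] [0.549 0.182]
0.16 [0.578 0.148] [0.576 0.191]
0.18 [0.572 0.144] [0.603 0.2  ]
```

View pics/g5.png

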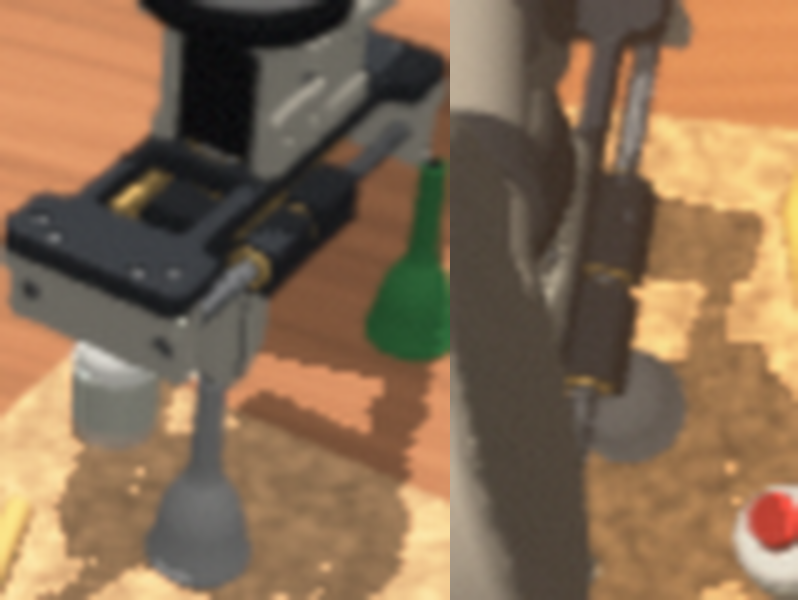

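Both views put the gripper centre at about (0.577, 0.170), so x and y are right. The shut tips are at about z=0.09-0.095, just over the shank top and roughly 30 mm above the reported TCP. I'll open, go 25 mm lower (the body still clears everything) and close again.

Request:
move_arm(
  rows=[
    [0,0,0,0,-0.4],
    [0,0,0,0,-0.4],
    [0,0,0,0,-0.4],
    [0,0,0,0,-0.4],
    [0,0,0,0,-0.4],
    [0,-1,-5,0,-0.4],
    [0,0,-5,0,-0.4],
    [0,0,-5,0,-0.4],
    [0,0,-5,0,-0.4],
    [0,0,-5,0,-0.4],
    [0,0,0,0,-0.4],
  ],
)

```text
time: 5.4
tool_pos: [0.578, 0.1728, 0.0334]
tool_rot: [-3.14, 0.001, 1.409]
contact_force: [0.9, 0.0, 0.3]
opening: 0.0643
grip_force: 0.0
```

Request:
move_arm(
  rows=[
    [0,0,0,0,0],
    [0,0,0,0,0.3],
    [0,0,0,0,0.5],
    [0,0,0,0,0.6],
    [0,0,0,0,0.8],
    [0,0,0,0,1],
    [0,0,0,0,1],
    [0,0,0,0,1],
  ],
  newtons=15,
)

```text
time: 6.2
tool_pos: [0.5787, 0.1729, 0.0345]
tool_rot: [3.141, -0.0, 1.409]
contact_force: [-0.3, -0.7, 0.5]
opening: 0.0121
grip_force: 15.0
```

Gripped at 12.1 mm, which matches the shank. I'll raise the grip force and lift.

Request:
move_arm(
  rows=[
    [0,0,0,0,1],
    [0,0,5,0,1],
    [0,0,10,0,1],
    [0,0,15,0,1],
    [0,0,20,0,1],
    [0,0,20,0,1],
    [0,0,20,0,1],
    [0,0,20,0,1],
    [0,0,15,0,1],
    [0,0,5,0,1],
    [0,0,0,0,1],
  ],
  newtons=25,
)

```text
time: 7.3
tool_pos: [0.5789, 0.173, 0.1655]
tool_rot: [3.14, -0.001, 1.409]
contact_force: [-0.2, 0.3, -1.3]
opening: 0.0116
grip_force: 25.0
```

It's holding, with the weight showing on the wrist. Carrying it to above the bay.

Request:
move_arm(
  rows=[
    [-1,-8,0,0,1],
    [-2,-16,0,0,1],
    [-3,-22,0,0,1],
    [-3,-22,0,0,1],
    [-3,-22,0,0,1],
    [-3,-22,0,0,1],
    [-3,-22,0,0,1],
    [-3,-22,0,0,1],
    [-3,-22,0,0,1],
    [-3,-22,0,0,1],
    [-2,-20,0,0,1],
  ],
)

```text
time: 8.4
tool_pos: [0.5484, -0.0492, 0.1637]
tool_rot: [-3.14, 0.0, 1.408]
contact_force: [0.9, 0.2, -0.9]
opening: 0.0117
grip_force: 25.0
```

Request:
move_arm(
  rows=[
    [-3,-22,0,0,1],
    [-3,-22,0,0,1],
    [-3,-22,0,0,1],
    [-3,-22,0,0,1],
    [-3,-22,0,0,1],
    [-3,-22,0,0,1],
    [-2,-22,0,0,1],
    [-1,-20,0,0,1],
    [-1,-16,0,0,1],
    [-1,-10,0,0,1],
    [0,0,0,0,1],
    [0,0,0,0,1],
  ],
)

```text
time: 9.6
tool_pos: [0.5264, -0.2467, 0.1642]
tool_rot: [-3.141, -0.001, 1.409]
contact_force: [-0.2, -0.4, -2.0]
opening: 0.0113
grip_force: 25.0
```

```bash
python3 - <<'E'
from h import *
a=snap("scene","s6.png");b=snap("top","t6.png")
k=lambda im,x,y,w,h,f:cv2.resize(im[y:y+h,x:x+w],None,fx=f,fy=f,interpolation=cv2.INTER_CUBIC)
s=monitor.observe();print(s["tool_pos"],s["contact_force"],s["opening"],s["grip_force"])
cv2.imwrite("pics/g6.png",np.hstack([k(a,200,110,130,150,3),k(b,365,100,130,150,3)]))
E
```

```text
[ 0.52664725 -0.24622302  0.16442315] [-0.6176299  -0.32990641 -1.49270506] 0.01213919914109036 24.99994397163391
```

Request:
move_arm(
  rows=[
    [0,-2,-15,0,1],
    [0,0,-20,0,1],
    [0,0,-20,0,1],
    [0,0,-20,0,1],
    [0,0,-15,0,1],
    [0,0,-12,0,1],
    [0,0,-10,0,1],
    [0,0,-6,0,1],
    [0,0,-3,0,1],
    [0,0,0,0,1],
    [0,0,0,0,1],
  ],
)

```text
time: 10.8
tool_pos: [0.527, -0.2493, 0.044]
tool_rot: [3.141, 0.0, 1.409]
contact_force: [-0.1, -0.3, -1.5]
opening: 0.0115
grip_force: 25.0
```

Request:
move_arm(
  rows=[
    [0,0,-1,0,1],
    [0,0,-1,0,1],
    [0,0,-1,0,1],
    [0,0,0,0,1],
  ],
)

```text
time: 11.2
tool_pos: [0.5265, -0.249, 0.0403]
tool_rot: [-3.142, -0.0, 1.409]
contact_force: [0.2, -0.1, -1.7]
opening: 0.0117
grip_force: 25.0
```

Request:
move_arm(
  rows=[
    [0,0,-1,0,1],
    [0,0,0,0,1],
  ],
)

```text
time: 11.4
tool_pos: [0.5267, -0.2491, 0.0395]
tool_rot: [3.141, 0.0, 1.409]
contact_force: [-0.0, -0.1, -0.4]
opening: 0.0116
grip_force: 25.0
```

Request:
move_arm(
  rows=[
    [0,0,-1,0,1],
    [0,0,0,0,1],
  ],
)

```text
time: 11.6
tool_pos: [0.5269, -0.2493, 0.0394]
tool_rot: [3.141, 0.0, 1.409]
contact_force: [-2.0, 0.6, 6.6]
opening: 0.0117
grip_force: 25.0
```

The piece touched down at the predicted height. I'll open slowly, wait, then rise.

Request:
move_arm(
  rows=[
    [0,0,0.5,0,1],
    [0,0,0,0,0.6],
    [0,0,0,0,0.5],
    [0,0,0,0,0.3],
    [0,0,0,0,0],
    [0,0,0,0,0],
    [0,0,0,0,-0.2],
    [0,0,0,0,-0.2],
  ],
  newtons=5,
)

```text
time: 12.4
tool_pos: [0.5266, -0.2491, 0.0389]
tool_rot: [3.142, -0.0, 1.409]
contact_force: [-0.2, 0.9, 0.3]
opening: 0.0543
grip_force: 0.0
```

Request:
move_arm(
  rows=[
    [0,0,5,0,-0.2],
    [0,0,10,0,-0.2],
    [0,0,20,0,-0.2],
    [0,0,30,0,-0.2],
    [0,0,30,0,-0.2],
    [0,0,30,0,-0.2],
    [-25,20,20,0,-0.2],
    [-40,30,0,0,-0.2],
    [-40,30,0,0,-0.2],
    [0,0,0,0,-0.2],
  ],
)

```text
time: 13.4
tool_pos: [0.4157, -0.1646, 0.1838]
tool_rot: [-3.136, -0.003, 1.41]
contact_force: [0.7, 0.1, -0.5]
opening: 0.0549
grip_force: 0.0
```

```bash
python3 - <<'E'
from h import *
a=snap("scene","s7.png");b=snap("top","t7.png")
k=lambda im,x,y,w,h,f:cv2.resize(im[y:y+h,x:x+w],None,fx=f,fy=f,interpolation=cv2.INTER_CUBIC)
s=monitor.observe();print(s["time"],s["tool_pos"],s["contact_force"])
cv2.imwrite("pics/g7.png",np.hstack([k(a,215,150,120,110,3),k(b,345,130,146,110,3)]))
E
```

```text
13.5 [ 0.42152264 -0.16882871  0.18534127] [ 0.60917379 -0.24358457  1.1023982 ]
```

View pics/g7.png

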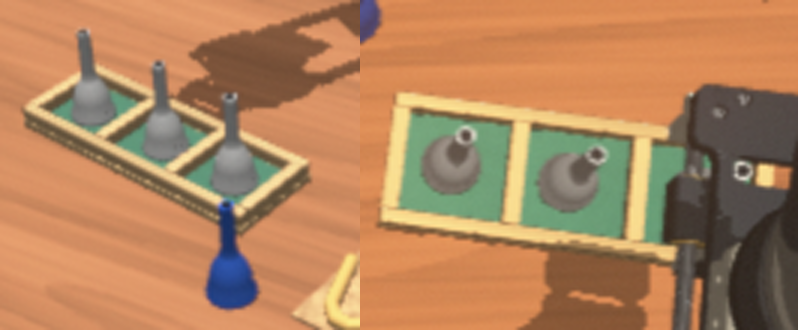

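```bash
python3 - <<'E'
from h import *
S=lambda x,y:(215+(x+.5)/3-.5,150+(y+.5)/3-.5);T=lambda x,y:(345+(x+.5)/3-.5,130+(y+.5)/3-.5)
for s,t in(((84,33),(382,171)),((158,66),(237,154)),((230,98),(106,135))): print(*[np.round(q,4) for q in tri(S(*s),T(*t))])
E
```

```text
[ 0.5273 -0.2495  0.0972] 0.0008
[ 0.541  -0.1605  0.096 ] 0.0007
[ 0.5556 -0.0783  0.0968] 0.0008
```

All three shank tops are at about 97 mm, upright. The moved piece is at (0.527, -0.250), within about 3 mm of the bay centre, and the other two haven't moved. Handing in.

```bash
python3 -c "
from h import *
print(workorder.hand_in())"
```

```text
the job is handed in; nothing more can be done
None
```

I stood the loose silver mouthpiece rim down in the empty bay, about 3 mm from its centre; the two racked ones stayed where they were, and I handed the job in at about 13.5 s (no verdict was returned).

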